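Hang the drilling jig on its screw by the keyhole

TASK

The grey metal drilling jig with the orange grip stands on the two dowels of the blue block. Lift it straight up off the dowels, keeping it level, put the round part of its keyhole over the brass screw head on the upright tool board, with the back of the plate against the board, and pull it down until the screw sits at the top of the slot. Let go and leave it hanging there upright; do not push the tape measure or the spanner about.

Things in the scene. Friction and masses are not known exactly. Their poses are not given: they have to be found in the camera images.
- jig: Grey metal L-shaped drilling jig, 0.3 kg. Origin: centre of the foot's underside; z up, x to the back (the side that goes against the tool board). Foot 50 mm in x, 90 in y, 10 thick, with two 11.5 mm dowel holes at x = -6, y = -30 and +30 mm. On its back edge stands a plate 6 mm thick (x = 19 to 25 mm), 90 wide, top at z = 100 mm. It starts on the dowel block, at the same yaw.
- jig_grip (a point): Point to grasp, at x = 17, y = 0, z = 122 mm of the jig, inside the orange grip block on top of the plate: 16 mm in x (9 to 25 mm), 30 mm in y (-15 to 15 mm), from z = 100 to 139 mm. Pinch it from above across its 30 mm, along y.
- jig_keyhole (a point): Centre of the round part of the keyhole in the plate, in mid-thickness: x = 22, y = 0, z = 58 mm of the jig. The round part is 24 mm in diameter; above it runs a slot 11 mm wide, closed at the top at z = 84 mm of the jig. When the jig hangs, the screw's axis is 22.5 mm above this point.
- dowel_block: Fixed blue parking block, 60 mm in x, 120 in y, 22 high, on the plywood work board (top 60 mm above the table). Origin: centre of its underside, z up; the jig's origin starts 22 mm above it. Two steel dowels, 10 mm in diameter, at x = -6, y = -30 and +30 mm, stand 20 mm above the block's top, through the jig's foot: the jig must rise over 20 mm to clear them.
- tool_board: Fixed upright wooden board on the same work board, 140 mm wide in y, 15 thick, top 132 mm above its underside. Origin: at the underside, in the middle of the front face; z up, x points into the board, away from the front. The front face is the plane x = 0 and has a flat grey painted field. Its foot is 10 mm thick and reaches 50 mm in front of the face.
- screw (a point): Where the axis of the one shoulder screw meets the tool board's front face, 118.5 mm above its underside; axes as the board's. The screw points out of the front (-x): shank 7 mm in diameter, 10 mm long from the face to the head, then a brass head 16 mm in diameter, 5 mm thick; it stands out 15 mm in all.
- tape_measure: Yellow tape measure, 36 x 76 x 64 mm, standing on the table; leave it alone. Origin under its centre.
- spanner: Steel spanner, 26 x 186 x 6 mm, lying on the work board in front of the blue block; leave it alone. Origin under its centre, length along its y.

How it is judged:
By the outcome, as a careful person would: the job done as asked, in the order asked, and still so for the second after the job is handed in, with the robot touching nothing.
It also fails if it takes over 40 s, if anything falls off the work surface, if the arm or the gripper's body presses on something with over 40 N, if the wrist force passes 120 N, or if a joint passes its speed limit or range.

ROBOT

A 6-joint arm with a two-finger parallel gripper is mounted at the origin on a cart in front of the work surface, level with it; the furniture and walls round the work are solid. World frame = base frame: x ahead of the robot, y to its left, z up, the work surface at z = 0. Lengths are in mm, angles in rad, forces in N, time in s.
With the tool pointing down it reaches from about 275 to 1000 mm from the base axis. Payload 8.4 kg.
Tool frame: the origin (TCP) lies at the very end of the fingers, on their centre line; the grasp point (between the pads) lies 19 mm behind it; y points along the fingers, x is the direction in which the jaws open and shut, and the axes are right-handed (so a half turn about y gives the same grasp; the last joint's range is limited). The gripper opens to 85 mm and grips with 20 to 120 N. Pads are 22 mm wide; open, the fingers measure 114 mm over their backs; the gripper's body (76 mm by 85 mm) begins 54 mm behind the grasp point. The pads swing forward as they close: fully open they stand 13 mm farther back than shut.
Start: joints at [-0.002, 0.353, 1.633, -0, 1.155, -0.002], TCP at [625.002, -0, 231.281] pointing down, gripper open.
Joint ranges: [-2.63, 2.63], [-0.92, 2.1], [0.06, 2.66], [-1.3, 4.44], [0, 2.69], [-3.02, 3.02]. Speed limits (rad/s): [2.22, 2.22, 2.79, 3.14, 3.14, 3.14].

INTERFACE

Orientations are given as [roll, pitch, yaw] about the fixed x, y, z axes, in that order (R = Rz(yaw) Ry(pitch) Rx(roll)).
In Python, from rig import r gives the robot as it stands.
- The arm moves only by the tool servo_tool, never from a script. Its argument "motion" is a list of rows, each a list of 7 numbers: the opening, from -1 (shut) to 1 (fully open), then the shift along the tool's x, y, z in m, then the turn, a rotation vector about the tool's x, y, z in units of 10 degrees (1.0 is 10 degrees). A call has 1 to 12 rows; each row is the pose to reach, as a shift and turn from the pose commanded when the call began, along the tool's axes at that moment; what a row does not reach only later rows make up. A row lasts 1/8 s, in which the tool goes at most 62.5 mm and 10.7 degrees, less where a joint would pass 70% of its speed; a pose out of reach is approached as far as the arm can. A call with a gripper value outside its range is refused whole. The fingers move at their own pace and stop on an object; "grip_force" is the grip in N (left out, the last holds). Time passes only in rows, so rows that repeat a pose let the fingers close. It gives the time, the measured TCP pose, the force and the opening at its end, in the units of the state.
- r.sense(): the state, without advancing time (a new reading comes with each control period).
- r.grab_frame(name): name is "scene" or "side" or "wrist"; returns the picture (400x640x3 uint8, red, green, blue); there is no depth.
- r.calibration(name): a dict with "fx", "fy", "cx", "cy" (pixels), "R" (3x3) and "t" (3): a world point X has camera coordinates R X + t; the wrist camera has in their place "mount" (4x4, takes a point from camera to tool coordinates, whose origin is the TCP and whose axes are the tool frame's). Camera axes: x right, y down, z forward; pixel columns grow to the right and rows downward; lengths in mm; the calibration is good to about 2 mm. A picture is of the moment at which its call begins: read the wrist's pose just before it. calibration takes no time and is no camera call.
- r.sign_off(): hands the job in, once; it reports no verdict.
The state is a dict: "clock": time; "qpos": joint angles; "qvel": joint speeds; "joint_efforts": joint torques, N m; "eef_pos": TCP position; "tcp_rot": TCP orientation; "contact_force": force on the tool from outside, world axes, zero at the start; "wrist_torque": the same for the moment, N m; "opening": opening from 0.0 (shut) to 1.0 (fully open).
Only numpy, scipy, OpenCV 4.12 (cv2) and the standard library are available. Lean on these libraries where they do the work, as an engineer would, in place of code of your own. Each camera call takes 0.05 s, during which the arm holds its last target. There are 200 camera calls.

## Working session

There is one attempt and no reset: what is moved stays moved. The work goes in short steps, Python scripts to look and compute and a tool call to move; the robot and the scene stay as the last step left them, time stands still between calls to the robot, and variables do not carry over. Pictures are saved under pics/ and viewed, on a budget of 10 in all, crops included, one or two more only if the job needs it, and the job is handed in when it is done.

Besides the shell and the picture viewer there is one more tool, called after ">>>" by a JSON object that holds its "op" and its "data". servo_tool: Moves the arm, as the interface text tells. Its arguments: {"type":"object","properties":{"motion":{"type":"array","items":{"type":"array","items":{"type":"number"}}},"grip_force":{"type":"number"}},"required":["motion"]}

```bash
mkdir -p pics; python3 - <<'E'
from rig import r
import cv2,numpy as np
print(r.sense())
for n in("scene","side"):
    cv2.imwrite(f"pics/{n}0.png",r.grab_frame(n)[:,:,::-1]); print(n,r.calibration(n))
print(r.calibration("wrist"))
E
```

```text
{'clock': 0.0, 'qpos': array([-2.41175110e-03,  3.53676487e-01,  1.63411763e+00, -3.26597277e-05,
        1.15518965e+00, -2.39532926e-03]), 'qvel': array([-0.00066674,  0.00139972, -0.00030663, -0.00057993,  0.0005755 ,
        0.00045013]), 'joint_efforts': array([-2.03471049e-03, -6.05236173e+01, -3.42063046e+01, -2.62302356e-04,
        9.48130677e-03,  3.61521288e-06]), 'eef_pos': array([ 6.24535380e+02, -1.64621669e-02,  2.30551039e+02]), 'tcp_rot': array([-1.57082286e+00,  1.39117825e-03, -3.23330310e-06]), 'contact_force': array([ 0.18241464, -0.03490464,  0.2226566 ]), 'wrist_torque': array([-0.02229833,  0.06806977,  0.06342395]), 'opening': 1.0005679367431133}
scene {'fx': 468.20671485031863, 'fy': 468.20671485031863, 'cx': 312.89644289958983, 'cy': 199.2745855620178, 'R': array([[ 0.81667324, -0.57702209,  0.00950335],
       [-0.37237591, -0.53947025, -0.75518741],
       [ 0.4408866 ,  0.61320254, -0.65544005]]), 't': array([-404.50385483,  279.94619381,  996.97576023])}
side {'fx': 481.54289209465594, 'fy': 481.54289209465594, 'cx': 324.5753551599561, 'cy': 202.04949291441503, 'R': array([[-0.92841215, -0.37145798,  0.00835809],
       [-0.16093779,  0.38176478, -0.91013992],
       [ 0.33488791, -0.84633009, -0.41421669]]), 't': array([443.64372733, 234.87522865, 704.33380593])}
{'fx': 340.00743300927405, 'fy': 340.00743300927405, 'cx': 320.4254579666551, 'cy': 204.736941123256, 'mount': array([[ 9.99999177e-01, -1.06981025e-03,  7.07507399e-04,
         1.40305176e-03],
       [-9.66063276e-04, -2.65400155e-01,  9.64137866e-01,
        -1.42859566e+02],
       [-8.43672002e-04, -9.64137756e-01, -2.65400970e-01,
         6.69646095e+01],
       [ 0.00000000e+00,  0.00000000e+00,  0.00000000e+00,
         1.00000000e+00]])}
```

View pics/scene0.png

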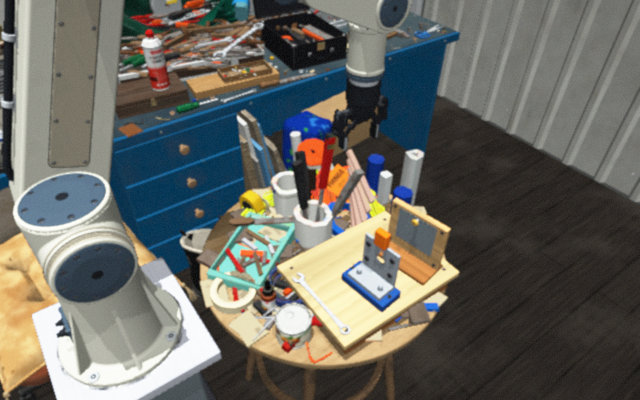

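View pics/side0.png

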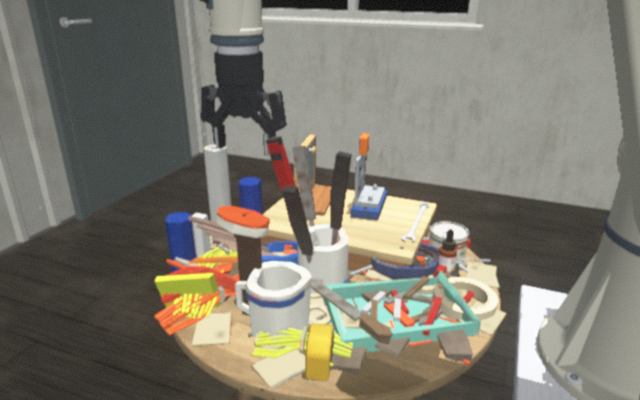

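The scene picture shows the jig's grip near (383,238), the blue block near (371,285) and the tool board near (418,240). The side picture has the grip near (364,144). I'll enlarge both in one picture.

```bash
python3 - <<'E'
import cv2,numpy as np
a=cv2.imread("pics/scene0.png")[195:315,335:465]; b=cv2.imread("pics/side0.png")[125:225,290:400]
a=cv2.resize(a,(390,360),interpolation=cv2.INTER_CUBIC);b=cv2.resize(b,(396,360),interpolation=cv2.INTER_CUBIC)
cv2.imwrite("pics/crop0.png",np.hstack([a,b]))
E
cat >h.py <<'E'
from rig import r
import cv2,numpy as np
from scipy.spatial.transform import Rotation as Ro
def cam(n):
    c=r.calibration(n); K=np.array([[c['fx'],0,c['cx']],[0,c['fy'],c['cy']],[0,0,1]])
    if 'R' in c: return K,np.array(c['R']),np.array(c['t'])
    s=r.sense(); T=np.eye(4); T[:3,:3]=Ro.from_euler('xyz',s['tcp_rot']).as_matrix(); T[:3,3]=s['eef_pos']
    M=np.linalg.inv(T@c['mount']); return K,M[:3,:3],M[:3,3]
def tri(ps,cs):
    P=[K@np.c_[R,t] for K,R,t in cs]
    A=np.vstack([[u*p[2]-p[0],v*p[2]-p[1]] for (u,v),p in zip(ps,P)])
    X=np.linalg.svd(A)[2][-1]; return X[:3]/X[3]
def plane(p,c,z):
    K,R,t=c; o=-R.T@t; d=R.T@np.linalg.inv(K)@[p[0],p[1],1]; return o+d*(z-o[2])/d[2]
def proj(X,c):
    K,R,t=c; q=(np.atleast_2d(X)@R.T+t)@K.T; return q[:,:2]/q[:,2:]
E
```

```text
(no output)
```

View pics/crop0.png

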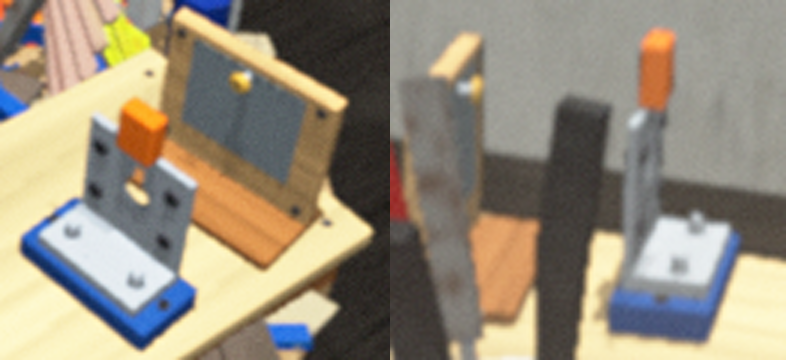

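Scene crop: dowel tips at (71,229) and (136,278), grip top at (145,109), screw head at (239,81), board front-top corners at (174,14) and (332,109). Side crop: dowels at (679,262) and (697,217), grip top at (660,34), screw head at (477,86).

```bash
cat >fit.py <<'E'
from h import *
from scipy.optimize import least_squares
def fit(obs,z,x0,dz=False):
    # obs: (model pt, pixel, cam)
    def f(p):
        R=Ro.from_euler('z',p[2]).as_matrix(); 
        return np.concatenate([(proj(R@m+[p[0],p[1],z+(p[3] if dz else 0)],c)[0]-u) for m,u,c in obs])
    s=least_squares(f,x0,loss='soft_l1',x_scale=[100,100,.1]+([10] if dz else []));return s.x,f(s.x).reshape(-1,2)
E
python3 - <<'E'
from fit import *
S,D=cam('scene'),cam('side')
s=lambda x,y:np.array([335+x/3,195+y/3]); d=lambda x,y:np.array([290+(x-390)/3.6,125+y/3.6])
a=lambda *v:np.array(v,float)
jig=[(a(-6,30,20),s(71,229),S),(a(-6,-30,20),s(136,278),S),(a(17,0,139),s(145,109),S),(a(22,45,100),s(94,117),S),(a(22,-45,100),s(194,185),S),
(a(-6,30,20),d(679,260),D),(a(-6,-30,20),d(697,215),D),(a(17,0,139),d(660,34),D)]
brd=[(a(-15,0,118.5),s(239,81),S),(a(0,70,132),s(174,14),S),(a(0,-70,132),s(332,109),S),(a(-50,-70,10),s(263,264),S),(a(-15,0,118.5),d(477,86),D)]
np.set_printoptions(precision=2,suppress=True)
print(tri([s(145,109),d(660,34)],[S,D]),tri([s(239,81),d(477,86)],[S,D]))
for o,z in((jig,82),(brd,60)):
    for dz in(0,1):
        p,e=fit(o,z,[700,-150,0]+[0]*dz,dz);print(p,'\n',e.T)
E
```

```text
[ 488.89 -244.52  220.89] [ 595.75 -232.17  179.28]
[ 471.01 -247.16    0.13] 
 [[ 0.63  0.17 -0.27 -0.16  0.29  1.07  0.64  0.49]
 [-2.36 -2.1   0.4  -1.49  0.01 -2.62 -0.68 -0.12]]
[ 471.72 -246.96    0.14   -3.1 ] 
 [[ 0.64  0.33 -0.3  -0.32  0.34  0.8   0.09  0.04]
 [-1.52 -1.43  1.27 -0.58  0.68 -1.27  0.59  1.36]]
[ 608.38 -229.51    0.15] 
 [[-0.76  0.36  1.28  0.02  1.09]
 [ 0.29 -0.95 -0.06 -0.54  0.75]]
[ 608.7  -229.26    0.15   -0.51] 
 [[-0.76  0.35  1.26  0.02  0.91]
 [ 0.34 -0.88 -0.03 -0.53  1.  ]]
```

Both fits are good to a few mm: jig at (471,-247) with yaw about 0.135, board at (608,-229) with yaw about 0.15. I'll hover above the grip with the wrist camera on the robot's side.

>>> {"op": "servo_tool", "data": {"motion": [[1,0,-0.06,0,0,0,0],[1,-0.137,-0.07,-0.245,0,-9.77,0],[1,-0.137,-0.07,-0.245,0,-9.77,0],[1,-0.137,-0.07,-0.245,0,-9.77,0],[1,-0.137,-0.07,-0.245,0,-9.77,0],[1,-0.137,-0.07,-0.245,0,-9.77,0],[1,-0.137,-0.07,-0.245,0,-9.77,0],[1,-0.137,-0.07,-0.245,0,-9.77,0],[1,-0.137,-0.07,-0.245,0,-9.77,0],[1,-0.137,-0.07,-0.245,0,-9.77,0],[1,-0.137,-0.07,-0.245,0,-9.77,0],[1,-0.137,-0.07,-0.245,0,-9.77,0]]}}

```text
clock: 1.6
eef_pos: [487.8, -244.9, 301.0]
tcp_rot: [-1.57, -0.0, 1.705]
contact_force: [0.1, -0.6, -0.4]
opening: 1.002
```

```bash
python3 - <<'E'
from h import *
s=r.sense();print(s['eef_pos'],s['tcp_rot'],s['qpos'])
im=r.grab_frame('wrist')[:,:,::-1]; cv2.imwrite('pics/w1.png',im)
cv2.imwrite('pics/w1b.png',cv2.resize(im,(800,500),interpolation=cv2.INTER_CUBIC))
c=cam('wrist'); np.savez('w1.npz',*c)
for z,o in((0.135,[471,-247,82]),):
    print(proj(Ro.from_euler('z',z).as_matrix()@[17,0,139]+o,c),proj([594,-231,178.5],c))
E
```

```text
[ 487.80972012 -244.90513581  300.96601783] [-1.57027034e+00 -3.56157587e-04  1.70464365e+00] [-4.68032118e-01  1.67968447e-01  1.72153799e+00 -4.46543975e-06
  1.25272143e+00 -2.17267446e+00]
[[321.12596444 212.70687986]] [[320.48377186 314.14163479]]
```

View pics/w1b.png

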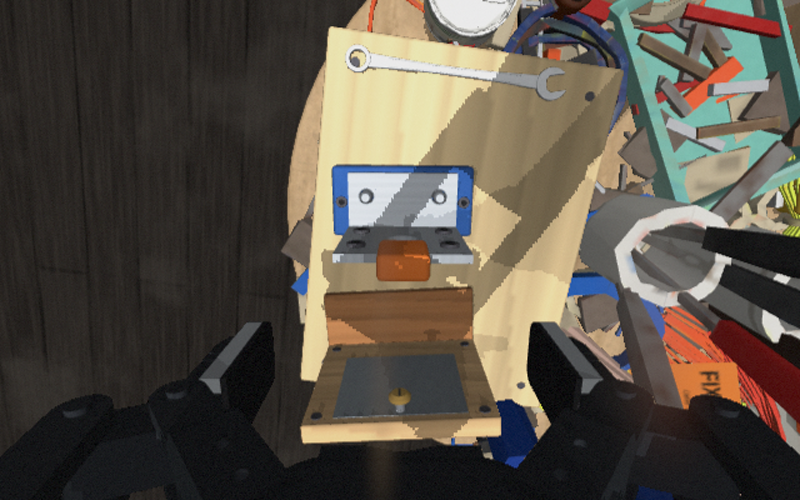

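The wrist picture shows the dowels at (366,197) and (440,197), the grip at (377–430, 240–281), the screw head at (400,396) and the board's top edge at y≈418. I'll enlarge it for an accurate fit.

```bash
python3 - <<'E'
from h import *
im=cv2.imread('pics/w1.png')
a=cv2.resize(im[125:235,250:390],None,fx=4,fy=4,interpolation=cv2.INTER_CUBIC)[:, :]
b=cv2.resize(im[225:360,230:410],None,fx=4,fy=4,interpolation=cv2.INTER_CUBIC)
cv2.imwrite('pics/w1j.png',cv2.resize(a,(560,440)));cv2.imwrite('pics/w1s.png',b)
E
```

```text
(no output)
```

View pics/w1j.png

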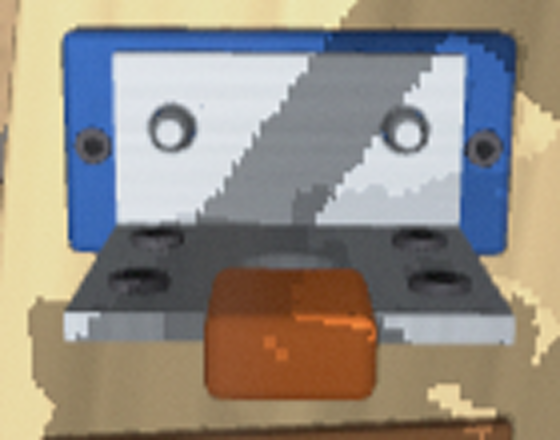

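View pics/w1s.png

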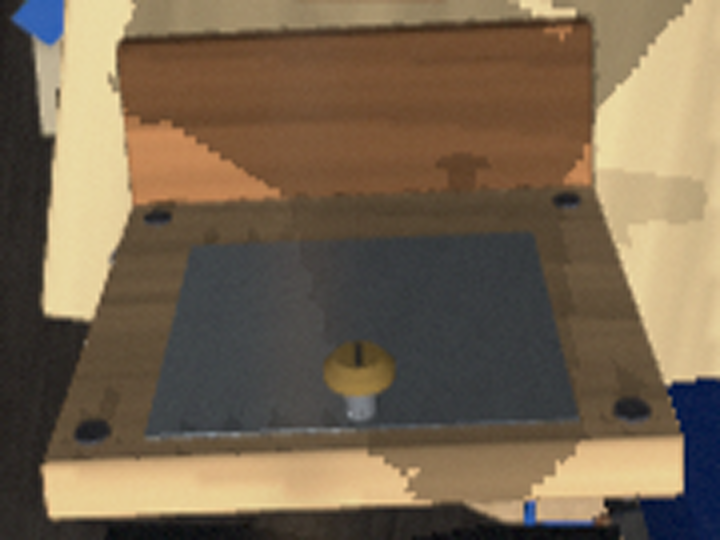

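Jig crop: the foot, dowel, plate and grip corners are all clear. Board crop: face top corners at (45,464) and (683,437), foot corners at (120,41) and (590,20), screw head at (358,362), shank root at (361,418). Next I'll fit from these.

```bash
python3 - <<'E'
from fit import *
z=np.load('w1.npz');W=tuple(z[k] for k in z.files)
a=lambda *v:np.array(v,float)
J=[((-25,-45,10),112,53),((-25,45,10),465,55),((-6,-30,20),170,133),((-6,30,20),408,132),((19,-45,100),66,313),((19,45,100),515,313),((25,-45,100),65,341),((25,45,100),515,341),((25,-15,139),206,398),((25,15,139),377,398),((-30,-60,0),66,32),((-30,60,0),516,34)]
B=[((0,-70,132),45,464),((0,70,132),683,437),((-50,-70,10),120,41),((-50,70,10),590,20),((0,-70,10),133,204),((0,70,10),595,190),((-15,0,118.5),358,362),((0,0,118.5),361,416)]
np.set_printoptions(precision=3,suppress=True)
for o,h,(ox,oy) in((J,82,(250,125)),(B,60,(230,225))):
    obs=[(a(*m),a(ox+x/4,oy+y/4),W) for m,x,y in o]
    for dz in(0,1):
        p,e=fit(obs,h,[500,-240,.13]+[0]*dz,dz);print(p);print(e.T)
E
```

```text
[ 472.497 -245.376    0.129]
[[-0.006  0.087 -0.187 -0.004 -0.27   0.239  0.279 -0.124 -0.175  0.407
  -1.895  0.638]
 [-0.176 -0.449 -0.157  0.24  -0.373 -0.118 -0.158  0.091  1.573  1.666
  -0.58  -0.782]]
[ 472.96  -245.268    0.129   -2.432]
[[ 0.351 -0.182  0.061 -0.185  0.257 -0.252  0.795 -0.613  0.063  0.195
  -1.451  0.286]
 [ 0.08  -0.139 -0.032  0.402 -0.63  -0.31  -0.478 -0.164  1.062  1.18
  -0.3   -0.431]]
[ 608.654 -228.933    0.178]
[[-1.467  1.183 -1.172  0.943 -0.53  -0.287  0.343  0.365]
 [ 0.48   0.721  1.565  1.599 -0.462 -1.859 -1.541 -0.435]]
[ 610.697 -228.635    0.177   -3.089]
[[-0.492  0.238 -0.576  0.493 -0.025 -0.763  0.392  0.389]
 [ 0.124  0.574  2.213  2.404 -0.16  -1.413 -1.506 -0.566]]
```

>>> {"op": "servo_tool", "data": {"motion": [[1,0.0016,0.03,-0.0018,0,0.03,0],[1,0.0016,0.06,-0.0018,0,0.03,0],[1,0.0016,0.085,-0.0018,0,0.03,0],[1,0.0016,0.1,-0.0018,0,0.03,0],[1,0.0016,0.112,-0.0018,0,0.03,0],[1,0.0016,0.112,-0.0018,0,0.03,0]]}}

```text
clock: 2.4
eef_pos: [489.4, -243.1, 188.9]
tcp_rot: [-1.57, -0.0, 1.7]
contact_force: [-0.2, 0.3, 0.3]
opening: 0.998
```

>>> {"op": "servo_tool", "data": {"motion": [[-1,0,0,0,0,0,0],[-1,0,0,0,0,0,0],[-1,0,0,0,0,0,0],[-1,0,0,0,0,0,0],[-1,0,0,0,0,0,0],[-1,0,0,0,0,0,0],[-1,0,0,0,0,0,0],[-1,0,0,0,0,0,0]], "grip_force": 50}}

```text
clock: 3.4
eef_pos: [490.0, -243.5, 189.9]
tcp_rot: [-1.572, 0.001, 1.7]
contact_force: [-1.3, -0.2, 6.1]
opening: 0.343
```

```bash
python3 - <<'E'
from h import *
s=r.sense();print({k:s[k] for k in('eef_pos','tcp_rot','contact_force','wrist_torque','opening')})
E
```

```text
{'eef_pos': array([ 490.04664693, -243.51349021,  189.86407292]), 'tcp_rot': array([-1.57184189e+00,  8.23635646e-04,  1.69989806e+00]), 'contact_force': array([-1.28179797, -0.22870372,  6.06836396]), 'wrist_torque': array([-0.03798468,  0.04536124,  0.01863675]), 'opening': 0.34268507681935917}
```

>>> {"op": "servo_tool", "data": {"motion": [[-1,0,-0.005,0,0,0,0],[-1,0,-0.015,0,0,0,0],[-1,0,-0.027,0,0,0,0],[-1,0,-0.0385,0,0,0,0],[-1,0,-0.0385,0,0,0,0],[-1,0,-0.0385,0,0,0,0]], "grip_force": 80}}

```text
clock: 4.15
eef_pos: [489.4, -243.1, 227.6]
tcp_rot: [-1.571, -0.0, 1.7]
contact_force: [0.7, -0.3, -3.1]
opening: 0.33
```

>>> {"op": "servo_tool", "data": {"motion": [[-1,-0.001,0,-0.02,0,0,0],[-1,-0.002,0,-0.04,0,-0.1,0],[-1,-0.003,0,-0.06,0,-0.2,0],[-1,-0.0035,0,-0.0725,0,-0.28,0],[-1,-0.0035,0,-0.0775,0,-0.28,0],[-1,-0.0035,0,-0.0775,0,-0.28,0]]}}

```text
clock: 4.9
eef_pos: [566.9, -236.5, 227.5]
tcp_rot: [-1.57, -0.0, 1.749]
contact_force: [-0.8, 0.0, -3.9]
opening: 0.336
```

```bash
python3 - <<'E'
from h import *
s=r.sense();print({k:s[k] for k in('eef_pos','tcp_rot','contact_force','wrist_torque','opening')})
im=r.grab_frame('wrist')[:,:,::-1]; cv2.imwrite('pics/w2.png',im); np.savez('w2.npz',*cam('wrist'))
d=r.grab_frame('scene')[:,:,::-1]; cv2.imwrite('pics/s2.png',d)
e=r.grab_frame('side')[:,:,::-1]; cv2.imwrite('pics/d2.png',e)
a=cv2.resize(im[190:330,230:410],(540,420),interpolation=cv2.INTER_CUBIC)
b=cv2.resize(d[195:279,370:460],(250,233),interpolation=cv2.INTER_CUBIC)
c=cv2.resize(e[115:185,290:380],(250,194),interpolation=cv2.INTER_CUBIC)
cv2.imwrite('pics/m2.png',np.hstack([a,np.vstack([b,c])[:420]]) if 1 else 0)
E
```

```text
{'eef_pos': array([ 566.9016813 , -236.47863803,  227.48642972]), 'tcp_rot': array([-1.57020359e+00, -3.04252017e-04,  1.74909708e+00]), 'contact_force': array([-0.78084486,  0.02321265, -3.9132193 ]), 'wrist_torque': array([ 0.03350527, -0.01452025, -0.01559617]), 'opening': 0.33559258245384616}
```

View pics/m2.png

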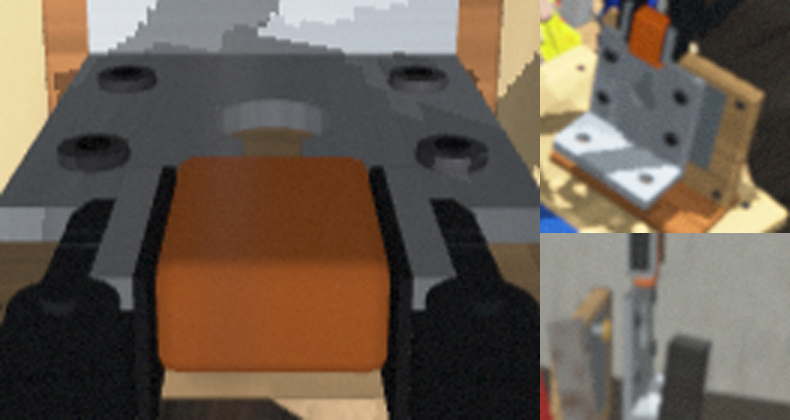

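The jig is off the dowels and level in front of the screw (all three views in the picture agree), and the keyhole slot is visible just in front of the grip at wrist-crop (275,120). I'll insert slowly and watch the force.

>>> {"op": "servo_tool", "data": {"motion": [[-1,0,0,-0.008,0,0,0],[-1,0,0,-0.016,0,0,0],[-1,0,0,-0.02,0,0,0],[-1,0,0,-0.023,0,0,0],[-1,0,0,-0.026,0,0,0],[-1,0,0,-0.026,0,0,0]]}}

```text
clock: 5.8
eef_pos: [592.6, -232.0, 227.7]
tcp_rot: [-1.571, -0.0, 1.749]
contact_force: [0.1, 0.1, -3.0]
opening: 0.336
```

```bash
python3 - <<'E'
from h import *
s=r.sense();print({k:s[k] for k in('eef_pos','tcp_rot','contact_force','wrist_torque','opening')})
im=r.grab_frame('wrist')[:,:,::-1]; cv2.imwrite('pics/w3.png',im)
d=r.grab_frame('scene')[:,:,::-1]; e=r.grab_frame('side')[:,:,::-1]
a=cv2.resize(im[190:330,230:410],(540,420),interpolation=cv2.INTER_CUBIC)
b=cv2.resize(d[205:282,380:462],(250,233),interpolation=cv2.INTER_CUBIC)
c=cv2.resize(e[115:175,270:350],(250,187),interpolation=cv2.INTER_CUBIC)
cv2.imwrite('pics/m3.png',np.hstack([a,np.vstack([b,c])[:420]]))
E
```

```text
{'eef_pos': array([ 592.59399116, -232.00250697,  227.74470011]), 'tcp_rot': array([-1.57078135e+00, -2.34678239e-05,  1.74892725e+00]), 'contact_force': array([ 0.13808354,  0.07090739, -3.04553414]), 'wrist_torque': array([-0.01367514, -0.01792581,  0.03303852]), 'opening': 0.33617310225641156}
```

View pics/m3.png

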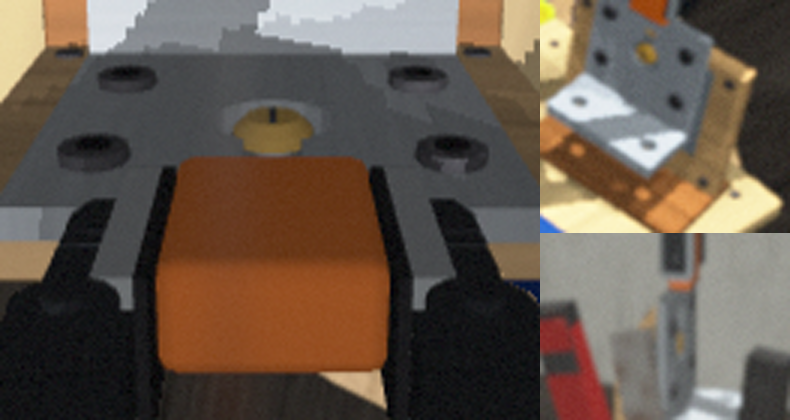

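The brass head is passing through the round part, at crop (272,128), with no force. I'll close the remaining 9 mm or so.

>>> {"op": "servo_tool", "data": {"motion": [[-1,0,0,-0.003,0,0,0],[-1,0,0,-0.005,0,0,0],[-1,0,0,-0.007,0,0,0],[-1,0,0,-0.009,0,0,0],[-1,0,0,-0.009,0,0,0],[-1,0,0,-0.009,0,0,0]]}}

```text
clock: 6.7
eef_pos: [600.6, -230.6, 227.6]
tcp_rot: [-1.569, -0.0, 1.749]
contact_force: [-5.1, -1.9, -0.8]
opening: 0.334
```

>>> {"op": "servo_tool", "data": {"motion": [[-1,0,0,0.001,0,0,0],[-1,0,0.006,0.001,0,0,0],[-1,0,0.012,0.001,0,0,0],[-1,0,0.017,0.001,0,0,0],[-1,0,0.02,0.001,0,0,0],[-1,0,0.02,0.001,0,0,0]]}}

```text
clock: 7.45
eef_pos: [600.3, -230.5, 207.3]
tcp_rot: [-1.57, -0.0, 1.749]
contact_force: [-1.6, -0.6, -3.6]
opening: 0.333
```

>>> {"op": "servo_tool", "data": {"motion": [[-1,0,0.001,0,0,0,0],[-1,0,0.002,0,0,0,0],[-1,0,0.002,0,0,0,0]]}}

```text
clock: 7.82
eef_pos: [600.3, -230.7, 205.9]
tcp_rot: [-1.571, 0.0, 1.749]
contact_force: [-3.7, -0.3, -2.3]
opening: 0.333
```

>>> {"op": "servo_tool", "data": {"motion": [[-1,0,0.001,0,0,0,0],[-1,0,0.002,0,0,0,0],[-1,0,0.002,0,0,0,0]]}}

```text
clock: 8.2
eef_pos: [600.4, -230.8, 205.5]
tcp_rot: [-1.571, 0.001, 1.749]
contact_force: [-8.0, 0.8, 10.0]
opening: 0.343
```

It is seated: upward force rose to 10 N after 22 mm of travel. I'll relax a little, open, and look before retreating.

>>> {"op": "servo_tool", "data": {"motion": [[-1,0,-0.001,0.0005,0,0,0],[0,0,-0.001,0.0005,0,0,0],[0.5,0,-0.001,0.0005,0,0,0],[0.8,0,-0.001,0.0005,0,0,0],[0.8,0,-0.001,0.0005,0,0,0],[0.8,0,-0.001,0.0005,0,0,0]]}}

```text
clock: 8.95
eef_pos: [599.9, -230.7, 204.7]
tcp_rot: [-1.571, -0.0, 1.749]
contact_force: [0.3, -0.1, -0.4]
opening: 0.901
```

>>> {"op": "servo_tool", "data": {"motion": [[0.8,0,-0.02,0,0,0,0],[0.8,0,-0.05,0,0,0,0],[0.8,0,-0.1,0,0,0,0],[0.8,0,-0.12,0,0,0,0],[0.8,0,-0.12,0,0,0,0],[0.8,0,-0.12,0,0,0,0],[0.8,0,-0.12,0,0,0,0]]}}

```text
clock: 9.82
eef_pos: [599.2, -230.5, 323.1]
tcp_rot: [-1.569, -0.001, 1.749]
contact_force: [0.6, -0.4, -0.0]
opening: 0.899
```

```bash
python3 - <<'E'
from h import *
s=r.sense();print({k:s[k] for k in('clock','eef_pos','contact_force','opening')})
im=r.grab_frame('wrist')[:,:,::-1]; c=cam('wrist'); cv2.imwrite('pics/w4.png',im)
d=r.grab_frame('scene')[:,:,::-1]; e=r.grab_frame('side')[:,:,::-1]
a=cv2.resize(im[120:340,210:430],(500,500),interpolation=cv2.INTER_CUBIC)
b=cv2.resize(d[195:285,375:465],(280,280),interpolation=cv2.INTER_CUBIC)
f=cv2.resize(e[115:187,270:360],(280,220),interpolation=cv2.INTER_CUBIC)
cv2.imwrite('pics/m4.png',np.hstack([a,np.vstack([b,f])]))
# predicted hung jig: origin z 60+118.5-80.5, x -25
R=Ro.from_euler('z',.178).as_matrix(); o=R@[-25,0,98]+[608.7,-229,0]
for n in([25,-15,139],[25,15,139],[19,-45,100],[19,45,100],[-25,-45,10],[-25,45,10]):
    p=proj(R@n+o,c)[0]; print(n,((p-[210,120])*500/220).round())
E
```

```text
{'clock': 9.825, 'eef_pos': array([ 599.23374185, -230.51184518,  323.078891  ]), 'contact_force': array([ 0.6251287 , -0.41837917, -0.03132929]), 'opening': 0.8993947711441351}
[25, -15, 139] [203. 234.]
[25, 15, 139] [299. 234.]
[19, -45, 100] [125. 184.]
[19, 45, 100] [376. 184.]
[-25, -45, 10] [152.  40.]
[-25, 45, 10] [349.  40.]
```

View pics/m4.png

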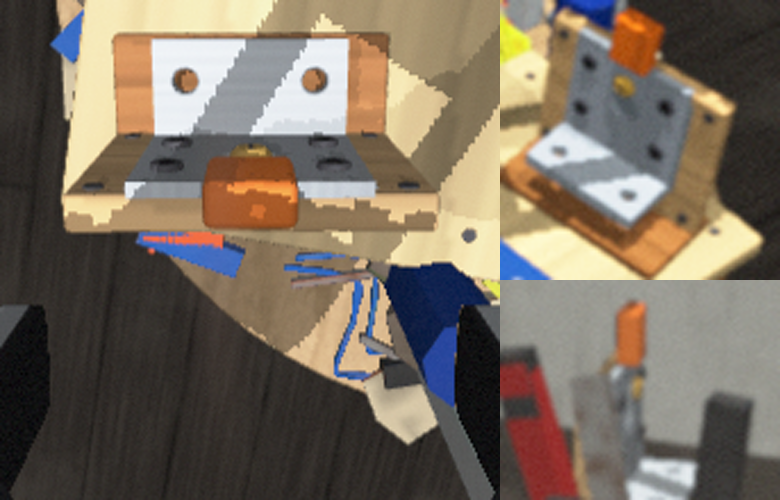

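The jig is free of the gripper and hanging against the board. Its foot corners are at (152,40) and (348,40) and its plate corners at (125,184) and (376,184), on the predicted hung pose. The head is in front of the plate near the top of the slot, so I'm handing in.

```bash
python3 -c "
from rig import r
print(r.sign_off())"
```

```text
the job is handed in; nothing more can be done
None
```

The jig is hanging on the brass screw, upright and against the tool board, and I handed the job in at about 10 s of the 40 s allowed.

- **What I did:** I lifted the jig level, 38.5 mm straight up off the dowels, and passed the keyhole over the screw head without any contact force. I pressed the plate back to the board with about 5 N, then pulled it down 22 mm until the force rose to 10 N. Then I let go and withdrew the gripper upward.
- **Last checks:** In the final wrist picture, the jig's foot and plate corners lie within about a pixel of the predicted hanging pose, and the tool read almost no force. The scene and side views agree. No force reading came near its limit.
- **What disagreed:** Small camera differences of 2–3 mm in height and about 1.5° in board yaw between cameras. I used the wrist camera's fit for the jig and the board.
- **Not checked:** I never moved near the tape measure or the spanner, but I took no final picture of them.

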